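Fish the folding rule out from under the till

ROBOT

A 6-joint arm with a two-finger parallel gripper is mounted at the origin on the work surface; the furniture and walls round the work are solid. World frame = base frame: x ahead of the robot, y to its left, z up, the work surface at z = 0. Lengths are in m, angles in rad, forces in N, time in s.
With the tool pointing down it reaches from about 0.325 to 0.85 m from the base axis. Payload 15.5 kg.
Tool frame: the origin (TCP) lies at the very end of the fingers, on their centre line; the grasp point (between the pads) lies 19 mm behind it; z points along the fingers, y is the line along which they close (so a half turn about z gives the same grasp; the last joint's range is limited). The gripper opens to 91 mm and grips with 3 to 60 N. Pads are 32 mm wide; open, the fingers measure 118 mm over their backs; the gripper's body (76 mm by 178 mm) begins 60 mm behind the grasp point.
Start: joints at [1.036, 0.494, 1.345, -0, 1.302, -0.096], TCP at [0.266, 0.566, 0.214] pointing down, gripper open.
Joint ranges: [-2.91, 2.91], [-0.82, 2.16], [0.22, 2.67], [-1.22, 4.37], [0.12, 2.79], [-3.08, 3.08]. Speed limits (rad/s): [1.89, 1.89, 2.57, 3.01, 3.01, 3.01].

INTERFACE

Orientations are given as [roll, pitch, yaw] about the fixed x, y, z axes, in that order (R = Rz(yaw) Ry(pitch) Rx(roll)).
In Python, from station import bot, optics, telemetry, job_done gives the robot as it stands (bot), with the cameras (optics), the readings (telemetry) and the job as plain functions.
- The arm moves only by the tool shift_gripper, called as a command line: name --argument value ..., lists and objects as JSON in quotes. Schema: {"type":"object","properties":{"deltas":{"type":"object","properties":{"tx":{"type":"array","items":{"type":"number"},"minItems":1,"maxItems":12},"ty":{"type":"array","items":{"type":"number"},"minItems":1,"maxItems":12},"tz":{"type":"array","items":{"type":"number"},"minItems":1,"maxItems":12},"twist":{"type":"array","items":{"type":"number"},"minItems":1,"maxItems":12}},"additionalProperties":false,"required":["tx","ty","tz","twist"]},"jaw":{"type":"number"},"force":{"type":"number"},"only":{"type":"string"},"quiet":{"type":"boolean"},"lines":{"type":"string"}},"required":["deltas"],"additionalProperties":false}. deltas is an object with one list for each field, all of the same length, 1 to 12, a row being the entries at one place: tx, ty, tz (the shift in shares of the most that a row can go, 1 being 62.5 mm), twist (a turn about the tool's z in a scale on which 1.0 is 2 pi rad); each row shifts and turns the commanded pose from where the row before left it, along the tool's axes as they then stand; what a row does not reach is not made up. A row lasts 1/8 s, in which the tool goes at most 0.0625 m and 0.188 rad, less where a joint would pass 70% of its speed; a pose out of reach is approached as far as the arm can. jaw is the opening from 0.0 (shut) to 1.0 (fully open), set as the call begins (left out keeps the last). The fingers move at their own pace and stop on an object; force is the grip in N (left out, the last holds). Time passes only in rows, so rows that do not move let the fingers close. The tool returns the time, the measured TCP pose, the force, the opening and the grip force at its end. only (a regular expression) keeps the lines of the reply that match it, lines (a string "A,B") keeps lines A to B, and quiet returns only ok. A shift or turn number past 1, either way, is cut back to 1. Input that does not fit is refused with a message, and nothing moves.
- telemetry.state(): the state, without advancing time (a new reading comes with each control period).
- optics.read_camera(name): name is "scene" or "top"; returns a dict with "img" (384x512x3 uint8, red, green, blue), "fx", "fy", "cx", "cy" (pixels), "k1" (the pictures are not rectified: a ray, as slopes to the right and down, at radius r is drawn at 1 + k1 r^2 times it, then the intrinsics apply), "rvec" (rotation vector, rad) and "tvec" (3), from world to camera coordinates, as OpenCV has them. Camera axes: x right, y down, z forward; pixel columns grow to the right and rows downward; lengths in m; the calibration is good to about 2 mm. A picture is of the moment at which its call begins. There is no depth.
- job_done(): hands the job in; it is judged then, once.
The state is a dict: "time": time; "qpos": joint angles; "dq": joint speeds; "joint_efforts": joint torques, N m; "ee_pos": TCP position; "ee_rot": TCP orientation; "ft_force": force on the tool from outside, world axes, zero at the start; "wrist_torque": the same for the moment, N m; "opening": opening from 0.0 (shut) to 1.0 (fully open); "grasp_force": force on a finger pad.
Only numpy, scipy, OpenCV 4.12 (cv2) and the standard library are available. Lean on these libraries where they do the work, as an engineer would, in place of code of your own. Each camera call takes 0.05 s, during which the arm holds its last target. There are 200 camera calls.

TASK

The folding rule lies in the well of the plywood tool box, under the sliding till, and the opening beside the till is always shorter than the rule. Slide the till by its handle right up to one end of the box (either end), then take hold of the rule in the opening, tip it up and draw it out slantwise from under the till without forcing it against the box. Finish holding the rule in the gripper, level, still and about 10 cm above the rim of the box; do not put it down or let go, and leave the tape measure, bench brush and timber offcut where they are.

Things in the scene. Friction and masses are not known exactly. Their poses are not given: they have to be found in the camera images.
- toolbox: Open plywood tool box, fixed; origin at the centre of its underside, long axis along its own y. Outside 180 (x) by 338 (y) mm, rim 68 mm above the bench; walls 10, floor 8 mm thick with its dark rubber liner; the well inside is 160 by 318 by 60 mm deep. Along both long walls inside goes a runner 8 mm wide, 44 to 54 mm above the bench. A steel bail on each outer end stands out 13 mm.
- till (a joint): Till position along the toolbox's +y, m: 0 = at the -y end, 0.166 = at the +y end; its centre is at toolbox y = value - 0.083. It slides with about 2 N, stays where left and cannot lift out. A tray 158 (x) by 150 (y) mm on the runners, underside 54, walls 68 mm above the bench; at one end it leaves a 167 mm long opening at the other. A few dowel pins lie on its floor, below its walls (part of it).
- till_handle (a point): Middle of the top edge of the till's handle: an upright board across the middle of the till (along the toolbox's x), 10 mm thick in the toolbox's y, 90 mm wide, its top 98 mm above the bench, 30 mm above the till's walls. Pinch it from above, fingers closing along the toolbox's y.
- folding_rule: Folded yellowish wooden rule, loose, 0.1 kg or so, 22 (x) by 237 (y) by 16 (z) mm, lying flat on the floor of the well roughly along the toolbox's y, partly under the till; origin at the centre of its underside, y along its length. Grip it across its 22 mm width.
- rule_end_a (a point): Middle of the rule's +y end face (118.5 mm from its centre, 8 mm above its underside).
- rule_end_b (a point): Middle of the rule's -y end face (118.5 mm from its centre, 8 mm above its underside).
- tape_measure: Bystander: orange and black tape measure, 36x76x63 mm, standing on the bench left of the box; origin at the centre of its underside.
- bench_brush: Bystander: bench brush with wooden handle, 55x288x53 mm, on the bench beyond the box; origin at the centre of its underside.
- offcut_block: Bystander: timber offcut, 60x110x38 mm, on the bench left of the box, farther from the robot; origin at the centre of its underside.

How it is judged:
On the way, in this order (a step that is already met when the one before it is completed fails the run):
1. the till has been slid up to one end of the box (within 12 mm) ((value of joint till below 0.012 m or value of joint till above 0.154 m)), for 0.2 s.
2. the rule comes out slantwise: one end above the rim while the other is still down in the well (((height (world z) of rule_end_a above 0.085 m and height (world z) of rule_end_b below 0.07 m) or (height (world z) of rule_end_b above 0.085 m and height (world z) of rule_end_a below 0.07 m))), for 0.1 s.
At the end, for the whole second after the job is handed in: The fingers hold the rule (more than 2 N), both its ends at least 60 mm above the rim of the box (128 mm above the bench), its length within 12 degrees of level, at rest and not touching the box or till; the till is still within 30 mm of an end (height (world z) of each of rule_end_a, rule_end_b above 0.128 m and angle between folding_rule's own y axis and vertical between 1.36 and 1.78 rad and contact force between the fingers and folding_rule above 2 N and contact force between folding_rule and toolbox below 0.1 N and linear speed of folding_rule below 0.03 m/s and (value of joint till below 0.03 m or value of joint till above 0.136 m)); the arm keeps its last pose, push and grip.
It fails at once if the rule is forced against the box or till (over 40 N) (contact force between folding_rule and toolbox above 40 N).
It fails at once if a bystander is moved more than 20 mm (distance of any of tape_measure, bench_brush, offcut_block from where it was at the start of the episode above 0.02 m).
It also fails if it takes over 45 s, if anything falls off the work surface, if the arm or the gripper's body presses on something with over 40 N, if the wrist force passes 120 N, or if a joint passes its speed limit or range.

## Working session

There is one attempt and no reset: what is moved stays moved. The work goes in short steps, Python scripts to look and compute and a tool call to move; the robot and the scene stay as the last step left them, time stands still between calls to the robot, and variables do not carry over. Pictures are saved under pics/ and viewed, at most 10 in all, crops included, and the job is handed in when it is done.

```bash
ls; mkdir -p pics
```

Run:
```python
from station import bot, optics, telemetry, job_done
import cv2
for n in("scene","top"):
    c=optics.read_camera(n); cv2.imwrite(f"pics/{n}0.png",c["img"][:,:,::-1])
    print(n,{k:v for k,v in c.items() if k!="img"})
print(telemetry.state())
```

```text
pics
station.py
scene {'fx': 459.47101427181605, 'fy': 459.47101427181605, 'cx': 246.74446561437935, 'cy': 192.21680433490297, 'k1': 0.05995042590784896, 'rvec': array([ 2.09043359, -1.23846382,  0.48035512]), 'tvec': array([-0.12763258,  0.51485153,  0.79423633])}
top {'fx': 373.50825569910876, 'fy': 373.50825569910876, 'cx': 256.9135526575932, 'cy': 193.1940657292535, 'k1': -0.015019260383871313, 'rvec': array([ 2.1203968 , -2.17059228,  0.1295593 ]), 'tvec': array([0.20780128, 0.59249332, 0.86830097])}
{'time': 0.1, 'qpos': array([ 1.03649057e+00,  4.94128095e-01,  1.34600866e+00, -2.07222257e-05,
        1.30249828e+00, -9.54726414e-02]), 'dq': array([-0.00017675, -0.00143823, -0.00136328,  0.00042361,  0.00050041,
       -0.00051209]), 'joint_efforts': array([ 6.42746163e-04, -8.80236197e+01, -3.82552028e+01,  7.09169009e-02,
        4.82570403e-02, -3.25382950e-05]), 'ee_pos': array([0.26538192, 0.5655182 , 0.21341401]), 'ee_rot': array([-3.14055312e+00, -7.94834453e-05,  2.70276500e+00]), 'ft_force': array([ 0.30647696, -0.42849934,  0.05461988]), 'wrist_torque': array([-0.02792351, -0.01604072, -0.04098419]), 'grasp_force': 0.0, 'opening': 1.001522373847429}
```

View pics/top0.png

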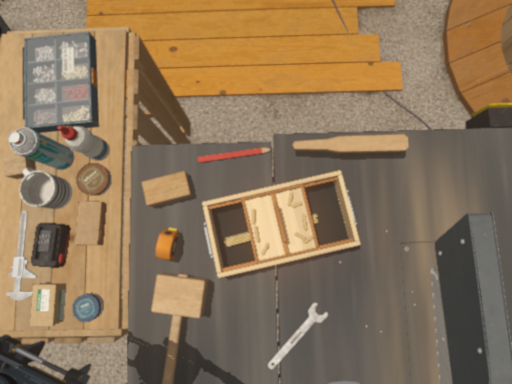

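View pics/scene0.png

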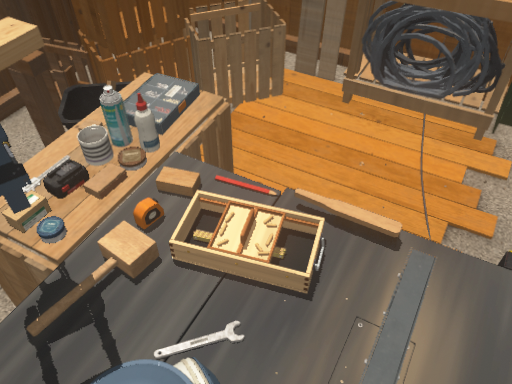

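The top view shows the box with rim corners at about (203,203), (342,173), (359,245) and (218,276). The till is near the middle, and the rule shows at about (238,240) on the left with a sliver at (315,218). Next I'll zoom in.

Create h.py:
```python
import numpy as np, cv2
from station import bot, optics, telemetry, job_done
def ray(c,uv):
    s=(np.array(uv,float).reshape(-1,2)-[c["cx"],c["cy"]])/[c["fx"],c["fy"]]
    u=s.copy()
    for _ in range(20): u=s/(1+c["k1"]*(u**2).sum(1,keepdims=True))
    R=cv2.Rodrigues(c["rvec"])[0]
    return -R.T@c["tvec"], np.c_[u,np.ones(len(u))]@R
def plane(c,uv,z):
    o,d=ray(c,uv); return o+d*((z-o[2])/d[:,2])[:,None]
def proj(c,P):
    R=cv2.Rodrigues(c["rvec"])[0]; p=np.atleast_2d(P)@R.T+c["tvec"]; s=p[:,:2]/p[:,2:]
    return s*(1+c["k1"]*(s**2).sum(1,keepdims=True))*[c["fx"],c["fy"]]+[c["cx"],c["cy"]]
```

Run:
```python
from h import *
c=optics.read_camera("top")
im=c["img"][160:290,190:370,::-1]
cv2.imwrite("pics/crop0.png",cv2.resize(im,None,fx=4.4,fy=4.4,interpolation=cv2.INTER_CUBIC))
P=plane(c,[[203,203],[342,173],[359,245],[218,276]],.068); print(P.round(4))
for i in range(4): print(np.linalg.norm(P[i]-P[(i+1)%4]))
print(np.arctan2(*(P[0]-P[1])[1::-1]),np.arctan2(*(P[3]-P[2])[1::-1]),P.mean(0))
# yellow mask rule
```

```text
[[ 0.5733  0.3213  0.068 ]
 [ 0.637  -0.0095  0.068 ]
 [ 0.4669 -0.0399  0.068 ]
 [ 0.4036  0.2874  0.068 ]]
0.33692793270988225
0.17281122254546924
0.3333072673580392
0.17309031748091647
1.7609503824686854 1.7618201148696084 [0.52022293 0.13982884 0.068     ]
```

View pics/crop0.png

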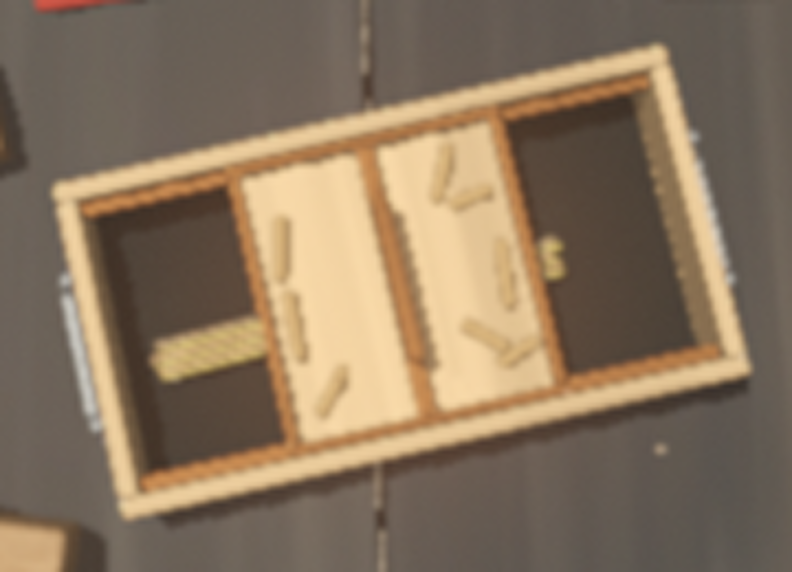

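Run:
```python
from h import *
c=optics.read_camera("top")
px=lambda L:np.array(L,float)/4.4+[190,160]-.4
r=plane(c,px([[157,363],[565,257]]),.024); d=r[0]-r[1]
print("rule",r.round(4),np.linalg.norm(d),np.arctan2(d[1],d[0]))
B=np.array([.5202,.1398]); a=1.7614; Y=np.array([np.cos(a),np.sin(a)]); X=np.array([Y[1],-Y[0]])
box=lambda P:np.c_[(P[:,:2]-B)@X,(P[:,:2]-B)@Y].round(4)
print("rule box",box(r))
print("till corners",box(plane(c,px([[232,180],[290,445],[497,110],[560,390]]),.068)))
print("handle@98",box(plane(c,px([[362,150],[380,150],[425,415],[397,212],[432,360],[375,212],[412,360]]),.098)))
cv2.imwrite("pics/crop1.png",cv2.resize(c["img"][180:265,240:320,::-1],None,fx=7,fy=7,interpolation=cv2.INTER_CUBIC))
```

```text
rule [[0.4809 0.2741 0.024 ]
 [0.5344 0.0455 0.024 ]] 0.2347477437355701 1.8008145313767991
rule box [[-0.0132  0.1393]
 [-0.0039 -0.0953]]
till corners [[ 0.0726  0.0762]
 [-0.0708  0.0753]
 [ 0.0793 -0.071 ]
 [-0.0729 -0.0695]]
handle@98 [[ 0.0698  0.0062]
 [ 0.0678 -0.0029]
 [-0.0694  0.0044]
 [ 0.0345 -0.0044]
 [-0.0432 -0.0052]
 [ 0.0369  0.0066]
 [-0.041   0.0047]]
```

View pics/crop1.png

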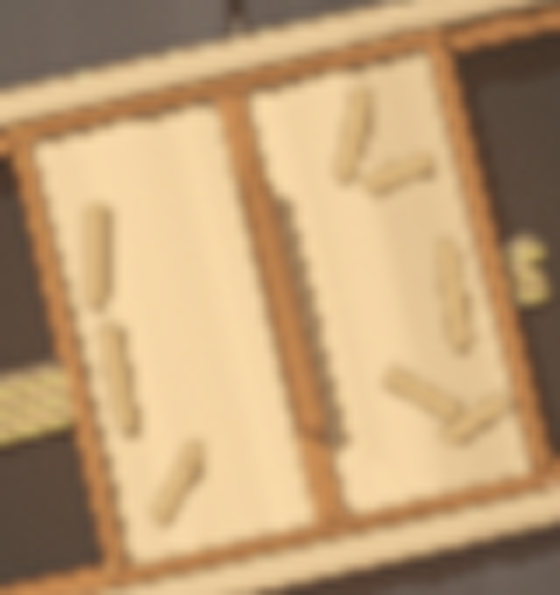

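Rule ends are at box y ≈ +0.139 and −0.097, and the handle is at box y ≈ +0.002. Sliding the till to the −y end (right in the image) leaves more of the rule exposed.

Units first: shifts go in shares of 62.5 mm and turns go in shares of 2 pi rad. So -0.157 rad is -0.025.

shift_gripper --deltas '{"tx":[0,0,0,0],"ty":[0,0,0,0],"tz":[0,0,0,0],"twist":[-0.025,-0.025,-0.0251,-0.025]}' --jaw 1.0

```text
time: 0.7
ee_pos: [0.2655, 0.5657, 0.2137]
ee_rot: [-3.141, -0.0, -2.946]
ft_force: [0.7, -0.2, 0.6]
opening: 1.001
grasp_force: 0.0
```

shift_gripper --deltas '{"tx":[-0.272,-0.272,-0.272,-0.272,-0.272,-0.272,-0.272,-0.272,-0.272,-0.272,0],"ty":[-0.7424,-0.7424,-0.7424,-0.7424,-0.7424,-0.7424,-0.7424,-0.7424,-0.7424,-0.7424,0],"tz":[0,0,0,0,0,0,0,0,0,0,0],"twist":[0,0,0,0,0,0,0,0,0,0,0]}'

```text
time: 2.08
ee_pos: [0.5217, 0.1397, 0.2138]
ee_rot: [-3.141, 0.0, -2.955]
ft_force: [-0.5, 0.8, 1.1]
opening: 1.002
grasp_force: 0.0
```

Converted, 0.046 m is 0.736, 0.045 m is 0.72.

shift_gripper --deltas '{"tx":[0,0,0,0],"ty":[0,0,0,0],"tz":[0.736,0.736,0.72,0],"twist":[0,0,0,0]}'

```text
time: 2.58
ee_pos: [0.5178, 0.1426, 0.0747]
ee_rot: [3.141, -0.006, -2.951]
ft_force: [0.8, 0.3, 0.1]
opening: 1.0
grasp_force: 0.0
```

shift_gripper --deltas '{"tx":[0,0,0,0,0],"ty":[0,0,0,0,0],"tz":[0,0,0,0,0],"twist":[0,0,0,0,0]}' --jaw 0.0 --force 25

```text
time: 3.2
ee_pos: [0.5202, 0.1423, 0.0772]
ee_rot: [-3.142, 0.0, -2.951]
ft_force: [0.4, -0.4, 0.2]
opening: 0.485
grasp_force: 0.0
```

shift_gripper --deltas '{"tx":[0,0,0,0,0],"ty":[0,0,0,0,0],"tz":[0,0,0,0,0],"twist":[0,0,0,0,0]}'

```text
time: 3.82
ee_pos: [0.5202, 0.1423, 0.0769]
ee_rot: [-3.141, -0.0, -2.951]
ft_force: [0.3, -0.7, -0.7]
opening: 0.111
grasp_force: 25.0
```

shift_gripper --deltas '{"tx":[0,0,0,0,0,0,0,0,0],"ty":[-0.192,-0.192,-0.192,-0.192,-0.192,-0.192,-0.176,0,0],"tz":[0,0,0,0,0,0,0,0,0],"twist":[0,0,0,0,0,0,0,0,0]}'

```text
time: 4.95
ee_pos: [0.537, 0.0597, 0.0769]
ee_rot: [-3.141, 0.002, -2.952]
ft_force: [8.3, -0.0, -9.1]
opening: 0.11
grasp_force: 24.9
```

Converted, -0.003 m is -0.048, -0.002 m is -0.032.

shift_gripper --deltas '{"tx":[0,0,0,0],"ty":[-0.048,-0.032,0,0],"tz":[0,0,0,0],"twist":[0,0,0,0]}'

```text
time: 5.45
ee_pos: [0.537, 0.0592, 0.0769]
ee_rot: [3.136, 0.002, -2.953]
ft_force: [5.5, 46.0, -5.9]
opening: 0.114
grasp_force: 24.9
```

Run:
```python
from h import *
c=optics.read_camera("top")
cv2.imwrite("pics/crop2.png",cv2.resize(c["img"][160:290,190:370,::-1],None,fx=4.4,fy=4.4,interpolation=cv2.INTER_CUBIC))
```

```text
(no output)
```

View pics/crop2.png

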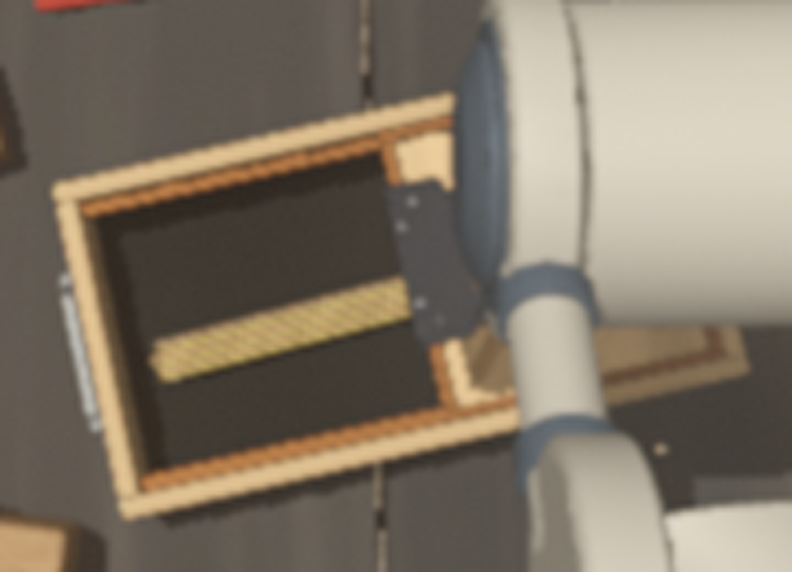

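The till is hard against the −y stop (46 N reading), the rule's left end is at about (157,361) in the crop, and it is now well exposed. I'll relax the push, release and rise.

Converted, 0.004 m is 0.064.

shift_gripper --deltas '{"tx":[0,0,0,0],"ty":[0.064,0,0,0],"tz":[0,0,0,0],"twist":[0,0,0,0]}' --jaw 1.0

```text
time: 6.0
ee_pos: [0.5361, 0.0594, 0.077]
ee_rot: [-3.141, -0.0, -2.952]
ft_force: [0.4, 0.1, 0.2]
opening: 0.516
grasp_force: 0.0
```

shift_gripper --deltas '{"tx":[0,0,0,0,0],"ty":[0,0,0,0,0],"tz":[0,0,-0.72,-0.72,0],"twist":[0,0,0,0,0]}'

```text
time: 6.62
ee_pos: [0.5379, 0.0598, 0.1701]
ee_rot: [-3.14, 0.006, -2.951]
ft_force: [-0.3, -0.8, -0.4]
opening: 1.0
grasp_force: 0.0
```

Converted, 0.05 m is 0.8, 0.17 rad is 0.0271.

shift_gripper --deltas '{"tx":[0,0,0,0,0,0,0,0,0,0,0],"ty":[0.8,0.8,0.8,0,0,0,0,0,0,0,0],"tz":[0,0,0,0,0,0,0,0,0,0,0],"twist":[0,0,0,0.0271,0.0271,0.0271,0.0271,0.0271,0.0271,0.0271,0.0271]}'

```text
time: 8.0
ee_pos: [0.5073, 0.207, 0.1662]
ee_rot: [-3.14, -0.0, 1.966]
ft_force: [-0.1, 0.1, -0.2]
opening: 0.999
grasp_force: 0.0
```

shift_gripper --deltas '{"tx":[0,0],"ty":[0,0],"tz":[0,0],"twist":[0.0272,0]}'

```text
time: 8.25
ee_pos: [0.5073, 0.207, 0.1663]
ee_rot: [-3.141, 0.0, 1.802]
ft_force: [-0.0, -0.4, -0.2]
opening: 1.0
grasp_force: 0.0
```

Run:
```python
from h import *
s=telemetry.state(); print(s["qpos"].round(3))
c=optics.read_camera("scene")
print(proj(c,[[.4809,.2741,.024],[.49,.235,.024]]))
from scipy.spatial.transform import Rotation as R
print(R.from_euler("xyz",s["ee_rot"]).inv().apply(np.array([.49,.2351,.011])-s["ee_pos"]))
cv2.imwrite("pics/sc1.png",cv2.resize(c["img"][150:320,150:350,::-1],None,fx=3.5,fy=3.5,interpolation=cv2.INTER_CUBIC))
```

```text
[ 0.278  0.44   1.595 -0.     1.107  0.048]
[[193.72458397 231.75218046]
 [208.75903358 235.02064757]]
[ 0.0313359  -0.01028204  0.15528644]
```

View pics/sc1.png

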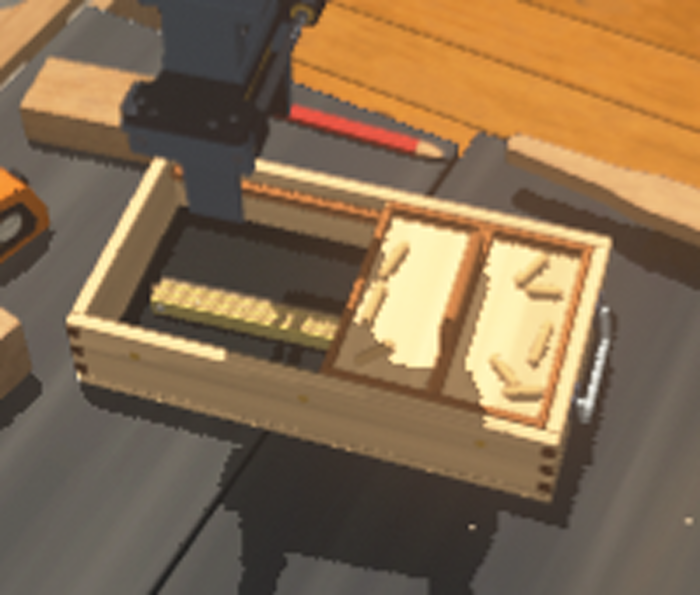

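The scene view shows the rule's left end at crop (153,288), which matches the predicted (153,286). I'll narrow the fingers to clear the runners and go down.

Converted, 0.04 m is 0.64, 0.0313 m is 0.5008.

shift_gripper --deltas '{"tx":[0.5008,0,0,0,0,0,0,0,0],"ty":[-0.1648,0,0,0,0,0,0,0,0],"tz":[0,0,0.4,0.64,0.64,0.48,0.24,0,0],"twist":[0,0,0,0,0,0,0,0,0]}' --jaw 0.6

```text
time: 9.43
ee_pos: [0.4912, 0.2354, 0.0179]
ee_rot: [3.14, -0.0, 1.801]
ft_force: [-0.1, 0.0, -0.2]
opening: 0.602
grasp_force: 0.0
```

Converted, 0.007 m is 0.112.

shift_gripper --deltas '{"tx":[0,0,0],"ty":[0,0,0],"tz":[0.112,0,0],"twist":[0,0,0]}' --jaw 0.0 --force 5

```text
time: 9.8
ee_pos: [0.4906, 0.2353, 0.0101]
ee_rot: [3.141, -0.0, 1.801]
ft_force: [-0.5, 0.5, 0.3]
opening: 0.299
grasp_force: 0.0
```

shift_gripper --deltas '{"tx":[0,0,0],"ty":[0,0,0],"tz":[0,0,0],"twist":[0,0,0]}'

```text
time: 10.18
ee_pos: [0.4906, 0.2353, 0.0101]
ee_rot: [3.141, -0.0, 1.801]
ft_force: [-0.4, 0.3, 4.9]
opening: 0.225
grasp_force: 5.0
```

Converted, -0.008 m is -0.128, 0.0015 m is 0.024.

shift_gripper --deltas '{"tx":[0.024,0.024,0.024,0.024,0,0],"ty":[0,0,0,0,0,0],"tz":[-0.128,-0.128,-0.128,-0.128,0,0],"twist":[0,0,0,0,0,0]}'

```text
time: 10.92
ee_pos: [0.4892, 0.2411, 0.0419]
ee_rot: [3.141, -0.0, 1.801]
ft_force: [-0.0, 0.1, 0.1]
opening: 0.224
grasp_force: 5.0
```

Run:
```python
from h import *
c=optics.read_camera("scene")
cv2.imwrite("pics/sc2.png",cv2.resize(c["img"][150:320,150:350,::-1],None,fx=3.5,fy=3.5,interpolation=cv2.INTER_CUBIC))
```

```text
(no output)
```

View pics/sc2.png

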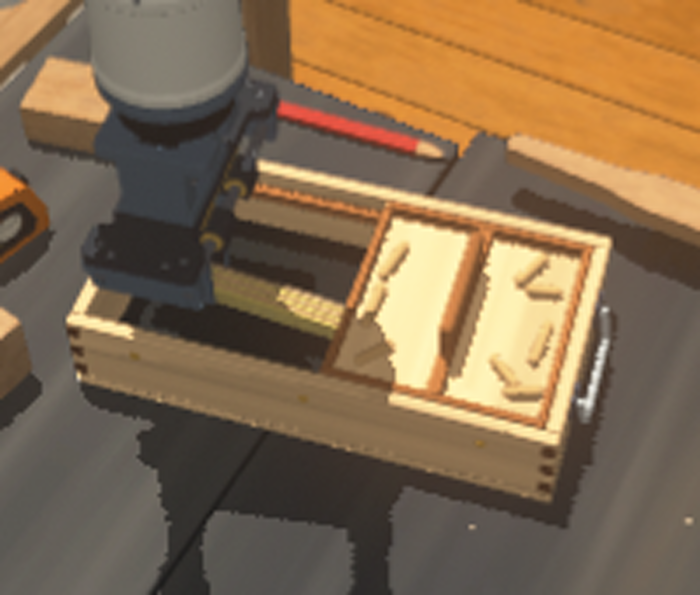

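The rule is tipping: its underside at the till edge rose only about 18 crop px, or about 13 mm, against a 32 mm lift at the grip. So it pivots in the pads, and I'll continue.

Converted, -0.009 m is -0.144, 0.002 m is 0.032.

shift_gripper --deltas '{"tx":[0.032,0.032,0.032,0.032,0,0],"ty":[0,0,0,0,0,0],"tz":[-0.144,-0.144,-0.144,-0.144,0,0],"twist":[0,0,0,0,0,0]}'

```text
time: 11.72
ee_pos: [0.4874, 0.2489, 0.0779]
ee_rot: [3.141, 0.0, 1.801]
ft_force: [-0.4, -0.0, -1.4]
opening: 0.223
grasp_force: 5.0
```

Run:
```python
from h import *
c=optics.read_camera("scene")
cv2.imwrite("pics/sc3.png",cv2.resize(c["img"][150:320,150:350,::-1],None,fx=3.5,fy=3.5,interpolation=cv2.INTER_CUBIC))
```

```text
(no output)
```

View pics/sc3.png

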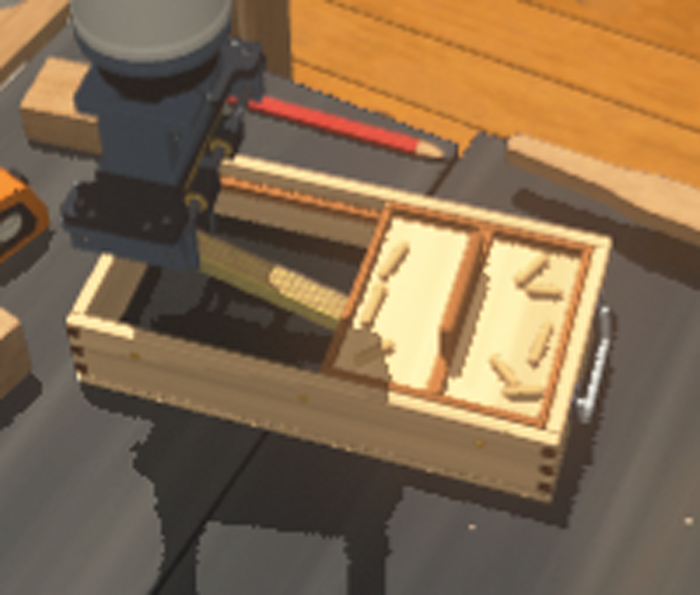

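The rule is now clearly slanted, about 20°. I'll firm the grip and draw it along its own axis.

Converted, 0.011 m is 0.176, -0.0042 m is -0.0672.

shift_gripper --deltas '{"tx":[0,0,0.176,0.176,0.176,0.176,0.176,0.176,0.176,0.176,0],"ty":[0,0,0,0,0,0,0,0,0,0,0],"tz":[0,0,-0.0672,-0.0672,-0.0672,-0.0672,-0.0672,-0.0672,-0.0672,-0.0672,0],"twist":[0,0,0,0,0,0,0,0,0,0,0]}' --force 20

```text
time: 13.15
ee_pos: [0.4673, 0.3354, 0.1118]
ee_rot: [3.141, -0.0, 1.802]
ft_force: [0.1, -0.6, -1.6]
opening: 0.223
grasp_force: 20.0
```

shift_gripper --deltas '{"tx":[0,0,0,0,0],"ty":[0,0,0,0,0],"tz":[-0.48,-0.48,-0.48,0,0],"twist":[0,0,0,0,0]}'

```text
time: 13.78
ee_pos: [0.467, 0.3341, 0.2008]
ee_rot: [-3.141, 0.0, 1.801]
ft_force: [-0.2, -0.4, -1.9]
opening: 0.223
grasp_force: 20.0
```

Run:
```python
from h import *
c=optics.read_camera("scene")
cv2.imwrite("pics/sc4.png",cv2.resize(c["img"][110:320,130:380,::-1],None,fx=2.8,fy=2.8,interpolation=cv2.INTER_CUBIC))
```

```text
(no output)
```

View pics/sc4.png

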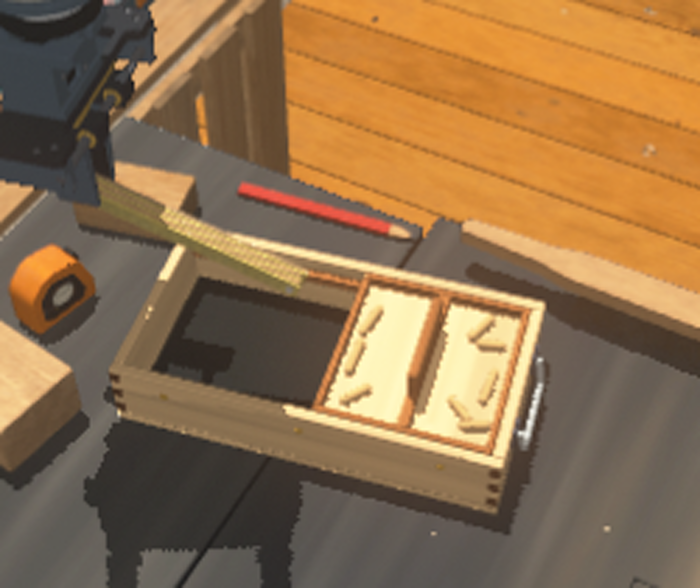

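The rule is out with its low end at crop (300,283), over the open well. I'll work out the tilt and the move that levels it by resting the low end on the till handle.

Run:
```python
from h import *
s=telemetry.state(); p=s["ee_pos"]; y=1.801; u=np.array([np.cos(y),np.sin(y),0]); n=np.array([-u[1],u[0],0])
c=optics.read_camera("scene"); o,d=ray(c,[[130+300/2.8,110+281/2.8]]); d=d[0]
e=o+d*((p-o)@n)/(d@n); print("end",e,"dist",(p-e)@u,"tilt deg",np.degrees(np.arctan2(p[2]+.006-e[2],(p-e)@u)))
B=np.array([.521,.1405]); a=1.7614; Y=np.array([np.cos(a),np.sin(a)]);X=np.array([Y[1],-Y[0]])
for q in(p,e): print("box x,y",(q[:2]-B)@X,(q[:2]-B)@Y)
```

```text
end [0.50783184 0.15902245 0.139622  ] dist 0.1798039725328499 tilt deg 20.392921195198007
box x,y -0.016538955772010533 0.20034474776688962
box x,y -0.009420579259026075 0.020681737510428535
```

Converted, -0.03 m is -0.48, -0.028 m is -0.448.

shift_gripper --deltas '{"tx":[-0.48,-0.48,-0.48,-0.448,0,0,0],"ty":[0,0,0,0,0,0,0],"tz":[0,0,0,0,0.32,0.24,0],"twist":[0,0,0,0,0,0,0]}' --force 12

```text
time: 14.75
ee_pos: [0.4933, 0.2196, 0.1651]
ee_rot: [-3.139, 0.0, 1.801]
ft_force: [1.5, 0.5, -0.1]
opening: 0.222
grasp_force: 12.0
```

shift_gripper --deltas '{"tx":[0,0,0,0,0,0,0,0,0],"ty":[0,0,0,0,0,0,0,0,0],"tz":[0.128,0.128,0.128,0.128,0.128,0.128,0.128,0.128,0],"twist":[0,0,0,0,0,0,0,0,0]}'

```text
time: 15.88
ee_pos: [0.4939, 0.2195, 0.1019]
ee_rot: [-3.141, 0.0, 1.801]
ft_force: [-0.2, -0.1, -0.9]
opening: 0.221
grasp_force: 12.0
```

Converted, -0.025 m is -0.4, -0.02 m is -0.32.

shift_gripper --deltas '{"tx":[0,0,0,0,0,0,0,0,0],"ty":[0,0,0,0,0,0,0,0,0],"tz":[0,0,-0.24,-0.4,-0.32,-0.08,0,0,0],"twist":[0,0,0,0,0,0,0,0,0]}' --force 45

```text
time: 17.0
ee_pos: [0.4939, 0.2196, 0.1669]
ee_rot: [-3.141, 0.0, 1.801]
ft_force: [0.5, 0.1, -1.0]
opening: 0.223
grasp_force: 45.0
```

Run:
```python
from h import *
c=optics.read_camera("scene")
cv2.imwrite("pics/sc5.png",cv2.resize(c["img"][110:320,130:380,::-1],None,fx=2.8,fy=2.8,interpolation=cv2.INTER_CUBIC))
```

```text
(no output)
```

View pics/sc5.png

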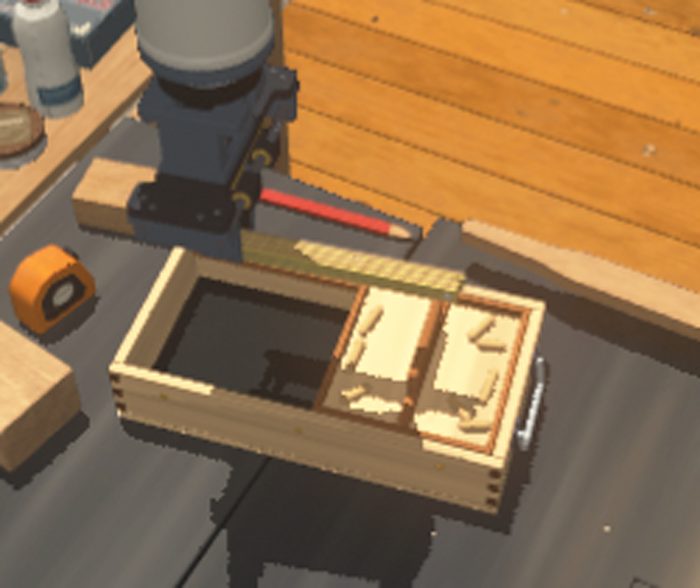

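The rule is held above the box and parallel to its long side, with its free end at crop (463,285). I'll check the tilt from that.

Run:
```python
from h import *
s=telemetry.state(); p=s["ee_pos"]; y=1.801; u=np.array([np.cos(y),np.sin(y),0]); n=np.array([-u[1],u[0],0])
c=optics.read_camera("scene"); o,d=ray(c,[[130+463/2.8,110+285/2.8]]); d=d[0]
e=o+d*((p-o)@n)/(d@n); t=np.degrees(np.arctan2(p[2]+.006-e[2],(p-e)@u)); print("end",e,"tilt deg",t,s["grasp_force"],s["dq"].round(3))
if abs(t)<5: print(job_done())
```

```text
end [0.53860268 0.02896458 0.17370865] tilt deg -0.2137188632877689 44.999608397483826 [-0.001 -0.003 -0.004 -0.     0.     0.   ]
the job is handed in; nothing more can be done
None
```

The job is handed in at about 17 s: the till is hard against the −y end, and the rule is out of the box, held with 45 N, still, level to within 1° and about 10 cm above the rim (the hand-in call returned no verdict).

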